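Park the poster tube on the sloping drawing board, chocked with the eraser

ROBOT

A 6-joint arm with a two-finger parallel gripper is mounted at the origin on a cart in front of the work surface, level with it; the furniture and walls round the work are solid. World frame = base frame: x ahead of the robot, y to its left, z up, the work surface at z = 0. Lengths are in m, angles in rad, forces in N, time in s.
With the tool pointing down it reaches from about 0.3 to 0.775 m from the base axis. Payload 14.6 kg.
Tool frame: the origin (TCP) lies at the very end of the fingers, on their centre line; the grasp point (between the pads) lies 19 mm behind it; z points along the fingers, y is the line along which they close (so a half turn about z gives the same grasp; the last joint's range is limited). The gripper opens to 94 mm and grips with 3 to 60 N. Pads are 16 mm wide; open, the fingers measure 119 mm over their backs; the gripper's body (75 mm by 177 mm) begins 78 mm behind the grasp point.
Start: joints at [-1.221, 0.3, 1.521, -0, 1.321, -0.067], TCP at [0.223, -0.503, 0.205] pointing down, gripper open.
Joint ranges: [-3.03, 3.03], [-0.79, 2.21], [0.23, 2.52], [-1.04, 4.18], [0, 3.07], [-2.55, 2.55]. Speed limits (rad/s): [2.22, 2.22, 2.57, 3.14, 3.14, 3.14].

INTERFACE

Orientations are given as [roll, pitch, yaw] about the fixed x, y, z axes, in that order (R = Rz(yaw) Ry(pitch) Rx(roll)).
In Python, from station import * gives the robot as it stands.
- The arm moves only by the tool jog_arm, never from a script. Its argument "rows" is a list of rows, each a list of 3 entries, a list of its own where there are three numbers: the shift along the tool's x, y, z in m, then the turn about the tool's z in degrees, then the finger opening in m, from 0 to 0.094. A call has 1 to 12 rows; each row shifts and turns the commanded pose from where the row before left it, along the tool's axes as they then stand; what a row does not reach is not made up. A row lasts 1/12 s, in which the tool goes at most 41.7 mm and 7.16 degrees, less where a joint would pass 70% of its speed; a pose out of reach is approached as far as the arm can. A call is refused whole if a number of a shift passes 0.0417 or a number of a turn 7.16, either way. A call with a gripper value outside its range is refused whole. The fingers move at their own pace and stop on an object; "squeeze" is the grip in N (left out, the last holds). Time passes only in rows, so rows that do not move let the fingers close. It gives the time, the measured TCP pose, the force, the opening and the grip force at its end, in the units of the state.
- get_obs(): the state, without advancing time (a new reading comes with each control period).
- camera(name): name is "scene" or "top"; returns a dict with "image" (480x640x3 uint8, red, green, blue), "range_z" (480x640 float32, m along the optical axis (not along the pixel's ray), 0 where there is no reading), "K" (3x3 intrinsics, pixels), "k1" (the pictures are not rectified: a ray, as slopes to the right and down, at radius r is drawn at 1 + k1 r^2 times it, then the intrinsics apply), "world_from_camera" (4x4, takes a point from camera to world coordinates). Camera axes: x right, y up, looking along -z (the intrinsics and any distortion apply to the point x, -y, -z); pixel columns grow to the right and rows downward; lengths in m; the calibration is good to about 2 mm. A picture is of the moment at which its call begins.
- hand_in(): hands the job in; it is judged then, once.
Trained networks look in a picture, given as the dict that the camera call returned (one of the last four; its "shot" number tells which), for a name from the list of things; names that differ only in an ending like _2 or _b are one class to them, and where a whole thing is asked for, a point or a joint stands for the part that bears it (a point fixed in the world has none). Each returns a list of dicts, best first, with "p" (0 to 1); they miss things now and then, are a little off and sometimes report something else, mostly with a low value. They report only what shows in the picture. A call takes as long as a camera call.
- search_frame(label, picture): "at" ([column, row] as shares, 0 to 1, of the picture: columns of its width, rows of its height, amid what is visible of it).
- spot_point(label, picture): "at" ([column, row] as shares, 0 to 1, of the picture: columns of its width, rows of its height: a listed point, or the origin of a listed thing).
The state is a dict: "time_s": time; "qpos": joint angles; "joint_vel": joint speeds; "tau": joint torques, N m; "ee_pos": TCP position; "eef_rot": TCP orientation; "force": force on the tool from outside, world axes, zero at the start; "moment": the same for the moment, N m; "grip_width": finger opening in m; "grip_force": force on a finger pad.
Only numpy, scipy, OpenCV 4.12 (cv2) and the standard library are available. Lean on these libraries where they do the work, as an engineer would, in place of code of your own. Each camera call takes 0.05 s, during which the arm holds its last target. There are 200 camera calls.

TASK

Put the cardboard poster tube on the sloping drawing board, lying straight across the slope, with the eraser as a chock against its downhill side so that it stays put. Set the eraser on the board first, and let go of the tube only when it is resting against the eraser; never let it roll away. Leave the calculator, the glue stick and the mouse where they are.

Things in the scene. Friction and masses are not known exactly. Their poses are not given: they have to be found in the camera images.
- board: Fixed wooden drawing board, 220 mm up the slope (its x) by 300 mm wide (its y), with a sheet of white paper taped on it. It slopes 0.122 rad (7 degrees), rising along its +x, which faces roughly away from the robot; there is no rim, so a tube laid across it rolls down towards -x and off. Origin: centre of its footprint, on the desk. The upper face is 13 mm above the desk at the low edge and 40 mm at the high edge.
- board_top (a point): Centre of the board's upper face (26 mm above the desk). x points up the slope, lying in the face; y across the slope, level; z is the face's normal. The face spans x -110 to 110 mm and y -150 to 150 mm.
- tube: Loose brown cardboard poster tube with white end caps: 220 mm long, 50 mm diameter, about 60 g, a straight cylinder that rolls freely. Origin at its centre, on its axis; its x is the tube's axis (y and z turn as it rolls). It starts lying on the desk.
- tube_center (a point): Centre of the tube, on its axis, with the tube's axes (x along the tube); 25 mm above whatever it lies on.
- eraser: Loose eraser, white in a blue sleeve: 19 mm (x) by 40 mm (y) by 12 mm high (z), about 30 g, rubbery: it holds its place on the slope, also with the tube leaning on it, if not bumped hard. Origin: centre of its underside. It starts lying flat on the desk.
- eraser_center (a point): Centre of the eraser, 6 mm above its underside; x across its 19 mm width, y along its 40 mm length. Lying flat on the board with its length across the slope, it touches the tube with its upper uphill edge when the tube's axis is 31 mm up the slope from this point.
- calculator: Pocket calculator lying on the desk to the far left of the board, 128 x 78 x 14 mm, origin at the centre of its underside. Leave it.
- glue_stick: Glue stick with a red cap standing upright on the desk to the far right of the board, 27 mm diameter, 98 mm tall, origin at the centre of its foot. Leave it.
- mouse: Black computer mouse lying on the desk at the right, 108 x 59 x 38 mm, origin at the centre of its underside. Leave it.

How it is judged:
On the way:
1. the eraser lies at rest on the board, let go, before the tube is on the board (contact force between eraser and board above 0.05 N and contact force between eraser and the fingers below 0.01 N and linear speed of eraser below 0.02 m/s and contact force between tube and board below 0.01 N), for 0.2 s.
At the end, for the whole second after the job is handed in: The tube lies on the board's face (its axis 21 to 29 mm above it, its centre within 100 mm of the face's centre along the slope and 80 mm across it), its axis within 0.26 rad of straight across the slope; the eraser rests on the board and the tube leans against it; both are let go and at rest (z of tube_center in the frame of board_top between 0.021 and 0.029 m and x of tube_center in the frame of board_top between -0.1 and 0.1 m and y of tube_center in the frame of board_top between -0.08 and 0.08 m and angle between the x axis of tube_center and the y axis of board_top, either way round below 0.26 rad and contact force between tube and board above 0.02 N and contact force between eraser and tube above 0.01 N and contact force between eraser and board above 0.05 N and linear speed of each of tube, eraser below 0.01 m/s and angular speed of tube below 0.2 rad/s and contact force between each of tube, eraser and the fingers below 0.01 N); the robot touches nothing.
It fails at once if the tube, let go, runs away down the board (turns faster than 9 rad/s, about 3 cm of free rolling) (contact force between tube and board above 0.02 N and contact force between tube and the fingers below 0.01 N and angular speed of tube above 9 rad/s).
It fails at once if the calculator is moved by more than 30 mm (distance of calculator from where it was at the start of the episode above 0.03 m).
It fails at once if the glue stick is moved by more than 30 mm (distance of glue_stick from where it was at the start of the episode above 0.03 m).
It fails at once if the mouse is moved by more than 30 mm (distance of mouse from where it was at the start of the episode above 0.03 m).
It also fails if it takes over 58 s, if anything falls off the work surface, if the arm or the gripper's body presses on something with over 40 N, if the wrist force passes 120 N, or if a joint passes its speed limit or range.

## Working session

There is one attempt and no reset: what is moved stays moved. The work goes in short steps, Python scripts to look and compute and a tool call to move; the robot and the scene stay as the last step left them, time stands still between calls to the robot, and variables do not carry over. Pictures are saved under pics/ and viewed, at most 10 in all, crops included, and the job is handed in when it is done.

Besides the shell and the picture viewer there is one more tool, called as a command line: name --argument value ..., lists and objects as JSON in quotes. jog_arm: Moves the arm, as the interface text tells. Its arguments: {"type":"object","properties":{"rows":{"type":"array","items":{"type":"array"}},"squeeze":{"type":"number"}},"required":["rows"]}

```bash
ls; mkdir -p pics; cat > h.py <<'E'
from station import *
import numpy as np, cv2
def px2ray(c,u,v):
    K=np.array(c["K"],float); x=(u-K[0,2])/K[0,0]; y=(v-K[1,2])/K[1,1]
    rd=np.hypot(x,y); r=rd
    for _ in range(20): r=rd/(1+c["k1"]*r*r)
    s=r/rd if rd>0 else 1
    return np.array([x*s,-y*s,-1.0])
def pt(c,u,v,d=None):
    "world points from pixel arrays by depth"
    if d is None:
        d=np.median(c["range_z"][int(v)-1:int(v)+2,int(u)-1:int(u)+2])
    T=np.array(c["world_from_camera"]); return T[:3,:3]@(px2ray(c,u,v)*d)+T[:3,3]
def cloud(c):
    K=np.array(c["K"],float);H,W=c["range_z"].shape
    u,v=np.meshgrid(np.arange(W),np.arange(H)); x=(u-K[0,2])/K[0,0]; y=(v-K[1,2])/K[1,1]
    rd=np.hypot(x,y); r=rd.copy()
    for _ in range(20): r=rd/(1+c["k1"]*r*r)
    s=np.where(rd>0,r/np.maximum(rd,1e-9),1); d=c["range_z"]
    P=np.stack([x*s*d,-y*s*d,-d],-1); T=np.array(c["world_from_camera"])
    return P@T[:3,:3].T+T[:3,3]
def save(c,n): cv2.imwrite("pics/"+n,np.ascontiguousarray(c["image"][...,::-1]))
def line(c1,p1,c2,p2):
    "two-view triangulation, gap"
    A=[];o=[]
    for c,p in((c1,p1),(c2,p2)):
        T=np.array(c["world_from_camera"]);d=T[:3,:3]@px2ray(c,*p);A.append(d/np.linalg.norm(d));o.append(T[:3,3])
    M=sum(np.eye(3)-np.outer(a,a) for a in A);b=sum((np.eye(3)-np.outer(a,a))@q for a,q in zip(A,o))
    X=np.linalg.solve(M,b);return X,[np.linalg.norm(np.cross(X-q,a)) for a,q in zip(A,o)]
E
python3 - <<'E'
from h import *
a=camera("scene");b=camera("top");save(a,"scene0.png");save(b,"top0.png")
for n in ["board","board_top","tube_center","eraser_center","calculator","glue_stick","mouse"]:
    P=[]
    for c in(a,b):
        r=spot_point(n,c)
        if r:
            u,v=r[0]["at"][0]*640,r[0]["at"][1]*480;P.append((u,v)); print(n,round(r[0]["p"],2),len(r),round(u),round(v),pt(c,u,v).round(3))
        else: P.append(None)
    if all(P): X,g=line(a,P[0],b,P[1]);print("  2view",X.round(4),np.round(g,4))
s=get_obs();print(s["ee_pos"],s["eef_rot"],s["time_s"],b["world_from_camera"])
E
```

```text
pics
board 0.78 1 292 250 [ 0.499 -0.023  0.025]
board 0.78 3 299 253 [ 0.506 -0.016  0.026]
  2view [ 0.5074 -0.0166  0.0182] [0.0008 0.0008]
board_top 0.76 2 292 244 [ 0.519 -0.013  0.027]
board_top 0.67 2 300 247 [ 0.525 -0.017  0.027]
  2view [ 0.5235 -0.0141  0.0246] [0.0029 0.0029]
tube_center 0.88 1 175 267 [0.454 0.372 0.049]
eraser_center 0.7 3 406 250 [ 0.661 -0.277  0.006]
eraser_center 0.69 2 468 294 [ 0.378 -0.546  0.036]
  2view [ 0.329  -0.4166  0.2624] [0.0557 0.0557]
calculator 0.93 1 225 205 [0.636 0.291 0.012]
calculator 0.66 2 204 208 [0.66  0.303 0.012]
  2view [ 0.664   0.3099 -0.0061] [0.0027 0.0027]
glue_stick 0.79 1 404 249 [ 0.662 -0.272  0.008]
glue_stick 0.58 1 375 207 [ 0.668 -0.265  0.01 ]
  2view [ 0.6711 -0.2675  0.0009] [0.0018 0.0018]
mouse 0.85 1 495 355 [ 0.35  -0.559  0.033]
mouse 0.89 2 468 296 [ 0.372 -0.546  0.035]
  2view [ 0.3747 -0.557   0.009 ] [0.0022 0.0022]
[ 0.22264031 -0.50290209  0.20543739] [-3.14155178e+00 -3.09211068e-06  4.16759124e-01] 0.8 [[ 0.00699991  0.97566961 -0.21913424  0.2411445 ]
 [-0.99996015  0.00804383  0.00387201 -0.08408824]
 [ 0.00554048  0.21909841  0.97568704  1.40260349]
 [ 0.          0.          0.          1.        ]]
```

View pics/scene0.png

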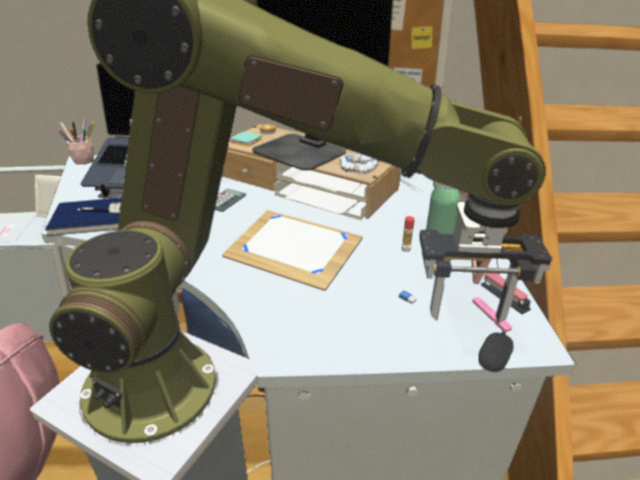

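View pics/top0.png

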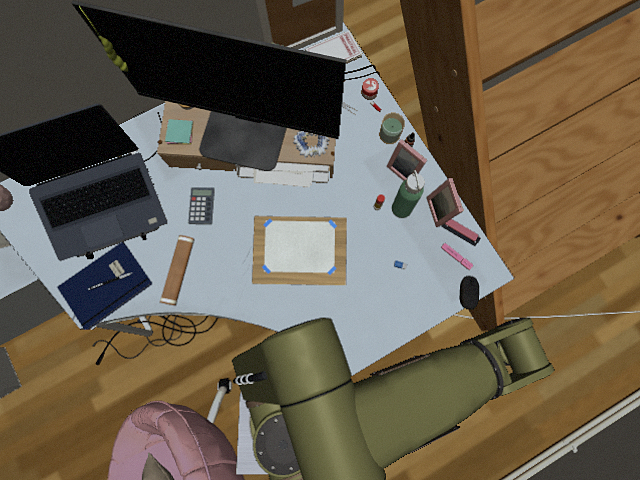

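The scene view shows the eraser at (408,297), the board around (293,248) and the mouse at (496,352); the arm hides the tube. The top view shows the tube from (185,236) to (170,303), the eraser at (400,265) and the board at (300,250).

```bash
python3 - <<'E'
from h import *
a=camera("scene");b=camera("top")
print("er 2view",line(a,(408,297),b,(400,265)))
for n,c,(u,v) in(("s",a,(408,297)),("t",b,(400,265))):
    P=cloud(c);im=c["image"].astype(int);w=np.s_[v-14:v+15,u-16:u+17]
    z=P[w][...,2];m=(z>0.006)&(z<0.03)
    bl=(im[w][...,2]-im[w][...,0]>45)&(z<0.03)
    Q=P[w][m];print(n,"er",m.sum(),Q.mean(0).round(4),"ztop",np.percentile(Q[:,2],[50,90]).round(4),"desk",np.median(z[~m]).round(4))
    r=cv2.minAreaRect(Q[:,:2].astype(np.float32)*1000);print(" rect",r)
    print(" blue",bl.sum(),P[w][bl].mean(0).round(4) if bl.any() else 0)
P=cloud(b);w=np.s_[225:315,155:200];Q=P[w].reshape(-1,3);Q=Q[(Q[:,2]>0.030)&(Q[:,2]<.07)]
r=cv2.minAreaRect(Q[:,:2].astype(np.float32)*1000);print("tube",len(Q),Q.mean(0),r,Q[:,2].max())
u,s,vt=np.linalg.svd(Q-Q.mean(0),full_matrices=False);print(vt[0], np.percentile((Q-Q.mean(0))@vt[0],[0,100]))
# board plane + corners
for c in(a,b):
    P=cloud(c).reshape(-1,3);m=(abs(P[:,0]-.52)<.14)&(abs(P[:,1]+.015)<.19)&(P[:,2]>.009)&(P[:,2]<.045);Q=P[m]
    A=np.c_[Q[:,:2],np.ones(len(Q))];k=np.linalg.lstsq(A,Q[:,2],rcond=None)[0];ok=abs(A@k-Q[:,2])<.004
    k=np.linalg.lstsq(A[ok],Q[ok,2],rcond=None)[0];Q=Q[ok]
    print("board",k,np.arctan(np.hypot(*k[:2])),"slope dir",np.degrees(np.arctan2(k[1],k[0])),cv2.minAreaRect(Q[:,:2].astype(np.float32)*1000),"z at c",k@[.519,-.016,1])
E
```

```text
er 2view (array([ 0.47324484, -0.343345  ,  0.00839051]), [np.float64(0.0009427412409605679), np.float64(0.0009427412409605818)])
s er 129 [ 0.4725 -0.3424  0.0118] ztop [0.0121 0.0142] desk -0.0001
 rect ((473.8892517089844, -342.61456298828125), (40.77115249633789, 25.019014358520508), 71.537109375)
 blue 71 [ 0.4754 -0.3355  0.0129]
t er 81 [ 0.4761 -0.342   0.0118] ztop [0.0118 0.0153] desk -0.001
 rect ((485.39654541015625, -351.44793701171875), (97.39488220214844, 63.90313720703125), 32.61070251464844)
 blue 48 [ 0.4755 -0.337   0.0121]
tube 1105 [0.44734298 0.36829121 0.04484029] ((465.0566711425781, 407.96820068359375), (129.85443115234375, 235.80743408203125), 79.296630859375) 0.0583882649593781
[-9.85023980e-01  1.72416271e-01 -6.23596843e-04] [-0.12910027  0.10795765]
board [ 0.12504343  0.00022981 -0.0368651 ] 0.12439796799041423 slope dir 0.10530097686106443 ((517.1376953125, -14.16668701171875), (304.19744873046875, 224.6950225830078), 89.44058227539062) z at c 0.028028765602737107
board [ 0.12198188 -0.00098115 -0.03682051] 0.12138609775469505 slope dir -0.46084298720941974 ((518.0440063476562, -16.188522338867188), (300.9499206542969, 219.25967407226562), 89.41773223876953) z at c 0.02650378070689491
```

jog_arm --rows '[[[0.033,-0.005,0.011],0,0.094],[[0.033,-0.005,0.011],0,0.094],[[0.033,-0.005,0.011],0,0.094],[[0.033,-0.005,0.011],0,0.094],[[0.033,-0.005,0.011],0,0.094],[[0.033,-0.005,0.011],0,0.094],[[0.033,-0.005,0.011],0,0.094],[[0.033,-0.005,0.011],0,0.094],[[0.031,-0.005,0.011],0,0.094],[[0,0,0],-6.8,0.094],[[0,0,0],-6.8,0.094],[[0,0,0],-6.8,0.094]]'

```text
time_s: 1.9
ee_pos: [0.4746, -0.3418, 0.1061]
eef_rot: [-3.141, 0.0, 0.78]
force: [0.1, 0.1, -0.4]
grip_width: 0.0939
grip_force: 0.0
```

jog_arm --rows '[[[0,0,0],-6.8,0.06],[[0,0,0],-6.8,0.06],[[0,0,0],-6.8,0.06],[[0,0,0],-6.8,0.06],[[0,0,0],0,0.06],[[0,0,0],0,0.06]]'

```text
time_s: 2.4
ee_pos: [0.4742, -0.3423, 0.1064]
eef_rot: [-3.142, -0.0, 1.244]
force: [-1.0, 0.0, -0.4]
grip_width: 0.0604
grip_force: 0.0
```

```bash
cat >> h.py <<'E'
from scipy.spatial.transform import Rotation as R
def go(x,y,z,yawdeg):
    "shift in tool axes (as they stand) and turn to reach a tool-down pose"
    s=get_obs();T=R.from_euler("xyz",s["eef_rot"]).as_matrix();d=T.T@(np.array([x,y,z])-s["ee_pos"])
    yaw=np.degrees(s["eef_rot"][2]);t=(yaw-yawdeg+90)%180-90
    print("t",round(s["time_s"],2),"at",np.round(s["ee_pos"],4),"rot",np.round(np.degrees(s["eef_rot"]),2),"shift",d.round(4),"turn",round(t,2),"| F",np.round(s["force"],2),"w",round(s["grip_width"],4),"g",round(s["grip_force"],2))
E
python3 - <<'E'
from h import *
a=camera("scene");b=camera("top")
P=cloud(b);im=b["image"];Q=P[225:315,155:200].reshape(-1,3);Q=Q[(Q[:,2]>0.035)&(Q[:,2]<.055)&(abs(Q[:,0]-.45)<.14)&(abs(Q[:,1]-.37)<.06)]
print(len(Q),cv2.minAreaRect(Q[:,:2].astype(np.float32)*1000),np.median(Q[:,:2],0))
for c in(a,b):
    for r in spot_point("tube_center",c)[:2]+search_frame("tube",c)[:1]: print(r)
go(.474,-.3425,.005,71.5)
P=cloud(a);w=np.s_[283:312,392:425];Q=P[w].reshape(-1,3);Q=Q[(Q[:,2]>.006)&(Q[:,2]<.016)];print(len(Q),cv2.minAreaRect(Q[:,:2].astype(np.float32)*1000))
save(a,"s1.png")
x=[cv2.resize(i,None,fx=4,fy=4) for i in(a["image"][255:325,360:460],b["image"][230:300,350:450])]
cv2.imwrite("pics/e1.png",np.hstack(x)[...,::-1])
E
```

```text
998 ((466.077880859375, 372.85943603515625), (253.06663513183594, 98.96568298339844), 3.436448097229004) [0.44332862 0.36852545]
{'at': [0.4573, 0.5204], 'p': 0.48}
{'at': [0.6309, 0.5171], 'p': 0.24}
{'at': [0.2863, 0.436], 'p': 0.84}
{'at': [0.2752, 0.5525], 'p': 0.67}
{'at': [0.2745, 0.5717], 'p': 0.94}
t 2.7 at [ 0.4742 -0.3423  0.1064] rot [-180.    -0.    71.4] shift [-2.000e-04 -1.000e-04  1.014e-01] turn -0.1 | F [ 0.45 -0.36 -0.13] w 0.0599 g 0.0
132 ((474.3521728515625, -342.17529296875), (40.525634765625, 22.389299392700195), 75.64311981201172)
```

View pics/e1.png

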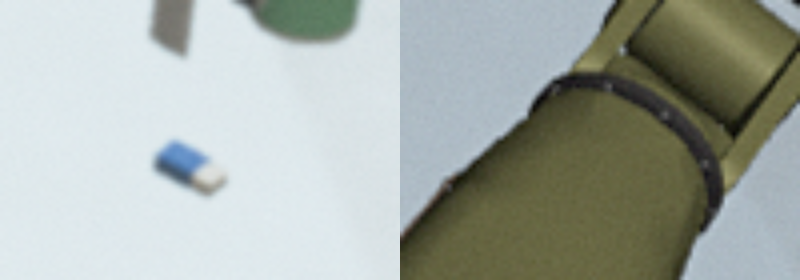

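The left crop shows the eraser alone on the desk (scene pixel about (408,297)), blue end to the upper left and white end to the lower right. The right crop shows only the arm, which hides the eraser. I'll lower and grip.

jog_arm --rows '[[[0,0,0.03],0,0.05],[[0,0,0.03],-1.5,0.05],[[0,0,0.02],0,0.05],[[0,0,0.012],0,0.05],[[0,0,0.0095],0,0.05],[[0,0,0],0,0.01],[[0,0,0],0,0.01],[[0,0,0],0,0.01],[[0,0,0],0,0.01],[[0,0,0],0,0.01],[[0,0,0],0,0.01]]' --squeeze 15

```text
time_s: 3.62
ee_pos: [0.4746, -0.3427, 0.0059]
eef_rot: [3.14, 0.001, 1.274]
force: [-0.3, 0.7, 5.2]
grip_width: 0.0191
grip_force: 15.0
```

jog_arm --rows '[[[0,0,0],0,0.01],[[0,0,-0.03],0,0.01],[[0,0,-0.04],0,0.01],[[0,0,-0.04],0,0.01],[[0,0,0],0,0.01]]'

```text
time_s: 4.03
ee_pos: [0.4766, -0.3442, 0.123]
eef_rot: [3.131, 0.004, 1.274]
force: [1.4, -0.7, 0.2]
grip_width: 0.0194
grip_force: 15.0
```

```bash
python3 - <<'E'
from h import *
go(.487,-.015,.10,90)
E
```

```text
t 4.03 at [ 0.4766 -0.3442  0.123 ] rot [179.41   0.24  72.98] shift [ 0.318  -0.0866  0.0207] turn -17.02 | F [ 1.36 -0.68  0.24] w 0.0194 g 15.0
```

jog_arm --rows '[[[0.032,-0.0087,0],0,0.01],[[0.032,-0.0087,0],0,0.01],[[0.032,-0.0087,0],0,0.01],[[0.032,-0.0087,0],0,0.01],[[0.032,-0.0087,0],0,0.01],[[0.032,-0.0087,0],0,0.01],[[0.032,-0.0087,0],0,0.01],[[0.032,-0.0087,0],0,0.01],[[0.032,-0.0087,0],0,0.01],[[0.03,-0.0087,0],0,0.01],[[0,0,0],-6,0.01],[[0,0,0],-6,0.01]]'

```text
time_s: 5.03
ee_pos: [0.484, -0.0112, 0.115]
eef_rot: [3.141, -0.0, 1.49]
force: [0.4, -0.7, -0.2]
grip_width: 0.0192
grip_force: 15.0
```

jog_arm --rows '[[[0,0,0],-5,0.01],[[0,0,0],0,0.01],[[0,0,0],0,0.01],[[0,0,0],0,0.01]]'

```text
time_s: 5.37
ee_pos: [0.4841, -0.0129, 0.1149]
eef_rot: [3.142, -0.0, 1.567]
force: [-0.3, -0.1, -0.0]
grip_width: 0.0194
grip_force: 15.0
```

```bash
python3 - <<'E'
from h import *
a=camera("scene")
go(.487,-.015,.03,90)
P=cloud(a).reshape(-1,3);im=a["image"].reshape(-1,3).astype(int)
m=(im[:,2]-im[:,0]>45)&(abs(P[:,0]-.487)<.05)&(abs(P[:,1]+.015)<.05)&(P[:,2]>.06);print(m.sum(),P[m].mean(0),P[m].min(0),P[m].max(0))
cv2.imwrite("pics/e2.png",cv2.resize(a["image"][150:290,200:400],None,fx=4,fy=4)[...,::-1])
E
```

```text
t 5.42 at [ 0.4841 -0.0129  0.1149] rot [180.    -0.    89.82] shift [-0.0021  0.0029  0.0849] turn -0.18 | F [ 0.75 -1.1  -0.88] w 0.0189 g 15.0
7 [ 0.47576949 -0.00685325  0.12738544] [ 0.46078356 -0.01682314  0.12182722] [0.49116577 0.00799076 0.13775985]
```

View pics/e2.png

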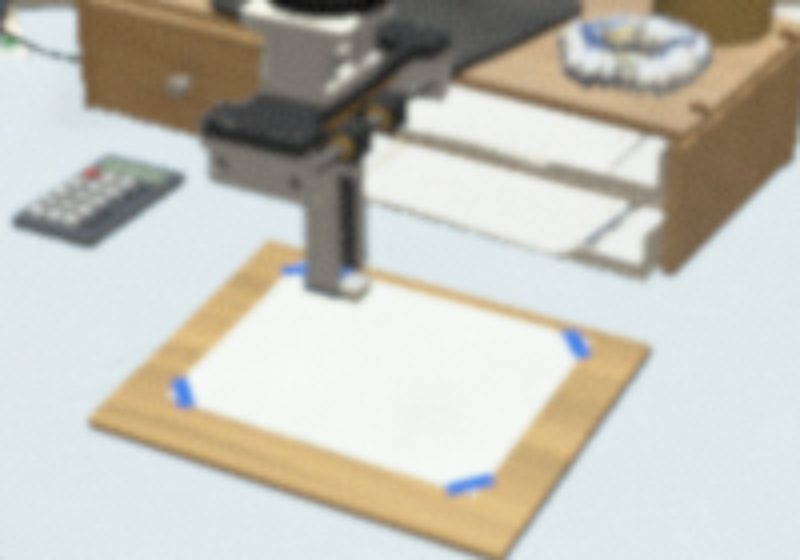

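The picture shows the eraser between the fingertips, its white end at crop (350,288), above the paper. I'll lower it to the board.

jog_arm --rows '[[[-0.002,0.003,0.03],0,0.01],[[0,0,0.03],0,0.01],[[0,0,0.015],0,0.01],[[0,0,0.006],0,0.01],[[0,0,0.002],0,0.01],[[0,0,0],0,0.01]]'

```text
time_s: 5.92
ee_pos: [0.4873, -0.0149, 0.0323]
eef_rot: [3.141, -0.0, 1.57]
force: [0.3, 0.3, -0.0]
grip_width: 0.0191
grip_force: 15.0
```

jog_arm --rows '[[[0,0,0.0015],0,0.01],[[0,0,0],0,0.01]]'

```text
time_s: 6.08
ee_pos: [0.4876, -0.0148, 0.0313]
eef_rot: [3.14, 0.0, 1.57]
force: [-0.4, -0.6, -0.0]
grip_width: 0.0192
grip_force: 15.0
```

jog_arm --rows '[[[0,0,0.001],0,0.01],[[0,0,0],0,0.01]]'

```text
time_s: 6.25
ee_pos: [0.4873, -0.0148, 0.0299]
eef_rot: [3.141, 0.0, 1.57]
force: [-0.6, -0.4, -0.6]
grip_width: 0.019
grip_force: 15.0
```

jog_arm --rows '[[[0,0,0.001],0,0.01],[[0,0,0],0,0.01]]'

```text
time_s: 6.42
ee_pos: [0.4872, -0.0148, 0.029]
eef_rot: [3.141, 0.0, 1.57]
force: [-2.6, -1.1, 7.0]
grip_width: 0.0196
grip_force: 15.0
```

jog_arm --rows '[[[0,0,0.001],0,0.01],[[0,0,0],0,0.01]]'

```text
time_s: 6.58
ee_pos: [0.4869, -0.0148, 0.0282]
eef_rot: [-3.141, 0.0, 1.57]
force: [-7.3, -0.8, 11.9]
grip_width: 0.0193
grip_force: 15.2
```

jog_arm --rows '[[[0,0,-0.001],0,0.01],[[0,0,0],0,0.036],[[0,0,0],0,0.036],[[0,0,0],0,0.036],[[0,0,0],0,0.036],[[0,0,-0.01],0,0.036],[[0,0,-0.025],0,0.05],[[0,0,-0.04],0,0.094],[[0,0,-0.04],0,0.094],[[0,0,-0.03],0,0.094],[[0,0,0],0,0.094]]'

```text
time_s: 7.5
ee_pos: [0.4893, -0.015, 0.1802]
eef_rot: [3.132, 0.001, 1.571]
force: [0.1, -0.2, 0.6]
grip_width: 0.0662
grip_force: 0.0
```

```bash
python3 - <<'E'
from h import *
a=camera("scene")
go(.444,.3685,.16,170)
P=cloud(a).reshape(-1,3);im=a["image"].reshape(-1,3).astype(int)
m=(im[:,2]-im[:,0]>45)&(abs(P[:,0]-.487)<.05)&(abs(P[:,1]+.015)<.05);print("blue",m.sum(),P[m].mean(0))
zb=P[:,0]*.123-.0368
m=(P[:,2]-zb>.006)&(P[:,2]-zb<.02)&(abs(P[:,0]-.487)<.04)&(abs(P[:,1]+.015)<.05);Q=P[m]
print(m.sum(),cv2.minAreaRect(Q[:,:2].astype(np.float32)*1000),np.median(Q[:,2]))
cv2.imwrite("pics/e3.png",cv2.resize(a["image"][150:290,200:400],None,fx=4,fy=4)[...,::-1])
E
```

```text
t 7.55 at [ 0.4883 -0.0149  0.177 ] rot [1.7965e+02 4.0000e-02 8.9980e+01] shift [ 0.3834 -0.0445  0.0164] turn -80.02 | F [-1.07 -0.59 -0.5 ] w 0.0698 g 0.0
blue 46 [ 0.48294962 -0.00874057  0.03614086]
104 ((485.0451965332031, -14.375322341918945), (40.39079666137695, 22.95394515991211), 86.37001037597656) 0.03553289190334763
```

View pics/e3.png

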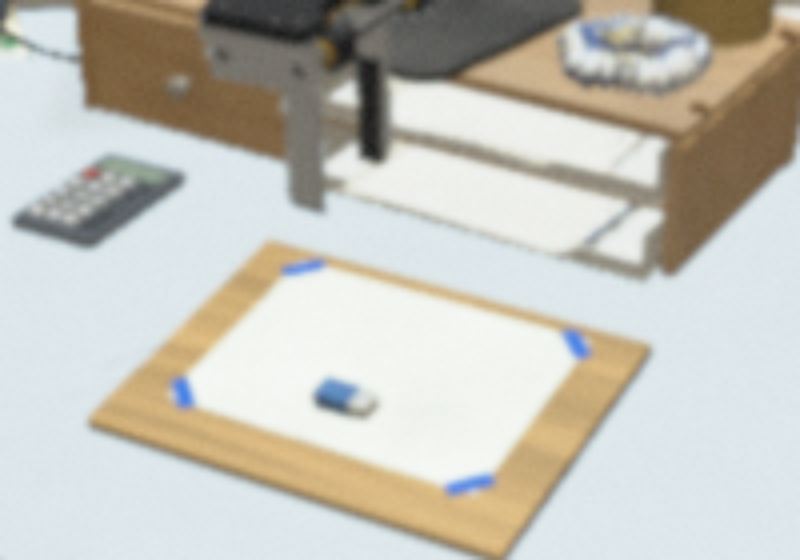

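The eraser lies flat on the paper at crop (345,397), its length across the slope, and it is released. Next I'll measure the tube.

```bash
python3 - <<'E'
from h import *
a=camera("scene");b=camera("top")
P=cloud(b);m=np.zeros((480,640),bool);m[225:315,155:200]=1
m&=(P[...,2]>.034)&(P[...,2]<.058)
n,l,st,ce=cv2.connectedComponentsWithStats(m.astype(np.uint8));k=1+np.argmax(st[1:,4]);Q=P[l==k]
f=cv2.fitLine(Q[:,:2].astype(np.float32),cv2.DIST_HUBER,0,.001,.001).ravel();d=f[:2];c=f[2:]
for _ in range(3):
    e=Q[:,:2]-c;s=e@d;t=e@[-d[1],d[0]];ok=(abs(t)<.03);Q=Q[ok]
    f=cv2.fitLine(Q[:,:2].astype(np.float32),cv2.DIST_HUBER,0,.001,.001).ravel();d=f[:2];c=f[2:]
e=Q[:,:2]-c;s=e@d;t=e@[-d[1],d[0]]
print(st[k],ce[k],len(Q),"dir",np.degrees(np.arctan2(d[1],d[0])),"s",np.percentile(s,[0,1,99,100]).round(3),"t",np.percentile(t,[1,99]).round(3),"ctr",c+d*(np.percentile(s,1)+np.percentile(s,99))/2,"z98",np.percentile(Q[:,2],[50,95]))
# scene: any tube points visible
P=cloud(a).reshape(-1,3);m=(abs(P[:,0]-.445)<.13)&(abs(P[:,1]-.37)<.06)&(P[:,2]>.03)&(P[:,2]<.055);print("scene pts",m.sum(),P[m].mean(0) if m.any() else 0, np.percentile(P[m],[1,99],axis=0) if m.any() else 0)
x=cv2.resize(b["image"][215:325,120:230],(550,550));cv2.imwrite("pics/t1.png",x[...,::-1])
E
```

```text
[ 159  235   34   70 1026] [175.96588694 269.97173489] 1026 dir -11.872289 s [-0.106 -0.104  0.111  0.114] t [-0.021  0.026] ctr [0.44941757 0.36798874] z98 [0.04601221 0.05220143]
scene pts 756 [0.45343006 0.35905559 0.044066  ] [[0.35283008 0.32974851 0.03036374]
 [0.55347114 0.39734917 0.05345403]]
```

View pics/t1.png

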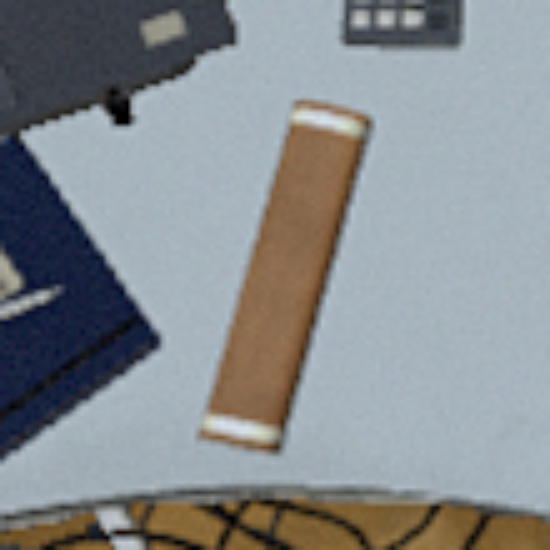

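The crop shows the tube with its end caps at about crop (332,118) and (240,432), standing clear of the notebook. I'll check its yaw from these ends.

```bash
python3 - <<'E'
from h import *
a=camera("scene");b=camera("top")
T=np.array(b["world_from_camera"])
def onz(u,v,z):
    d=T[:3,:3]@px2ray(b,u,v);return T[:3,3]+d*(z-T[2,3])/d[2]
# brown mask in top image -> outline at axis height z=.025
im=b["image"].astype(int);m=np.zeros((480,640),np.uint8);w=np.s_[232:307,158:197]
m[w]=((im[w][...,0]-im[w][...,2])>20)|(im[w].min(-1)>205)
m=cv2.morphologyEx(m,cv2.MORPH_OPEN,np.ones((3,3),np.uint8))
n,l,st,ce=cv2.connectedComponentsWithStats(m);k=1+np.argmax(st[1:,4])
v,u=np.nonzero(l==k);Q=np.array([onz(x,y,.03)[:2] for x,y in zip(u,v)]);r=cv2.minAreaRect(Q.astype(np.float32)*1000);print("top",st[k],r)
f=cv2.fitLine(Q.astype(np.float32),cv2.DIST_HUBER,0,.001,.001).ravel();print(np.degrees(np.arctan2(f[1],f[0])),Q.mean(0))
P=cloud(a).reshape(-1,3);m=(abs(P[:,0]-.45)<.14)&(abs(P[:,1]-.37)<.07)&(P[:,2]>.03)&(P[:,2]<.055);Q=P[m]
f=cv2.fitLine(Q[:,:2].astype(np.float32),cv2.DIST_HUBER,0,.001,.001).ravel();print("scene",len(Q),np.degrees(np.arctan2(f[1],f[0])),cv2.minAreaRect(Q[:,:2].astype(np.float32)*1000))
E
```

```text
top [162 240  30  61 928] ((450.2978210449219, 371.2178039550781), (49.2863883972168, 192.51547241210938), 78.72098541259766)
-11.201629 [0.44880551 0.37137829]
scene 758 -12.301065 ((474.57440185546875, 369.999267578125), (245.32662963867188, 104.56643676757812), 7.740427017211914)
```

jog_arm --rows '[[[0.032,-0.0037,0.001],0,0.094],[[0.032,-0.0037,0.001],0,0.094],[[0.032,-0.0037,0.001],0,0.094],[[0.032,-0.0037,0.001],0,0.094],[[0.032,-0.0037,0.001],0,0.094],[[0.032,-0.0037,0.001],0,0.094],[[0.032,-0.0037,0.001],0,0.094],[[0.032,-0.0037,0.001],0,0.094],[[0.032,-0.0037,0.001],0,0.094],[[0.032,-0.0037,0.001],0,0.094],[[0.032,-0.0037,0.001],0,0.094],[[0.032,-0.0037,0.001],0,0.094]]'

```text
time_s: 8.75
ee_pos: [0.4419, 0.3705, 0.16]
eef_rot: [-3.14, 0.001, 1.571]
force: [-0.7, -0.7, -0.5]
grip_width: 0.0943
grip_force: 0.0
```

jog_arm --rows '[[[0,0,0],-7,0.094],[[0,0,0],-7,0.094],[[0,0,0],-7,0.094],[[0,0,0],-7,0.094],[[0,0,0],-7,0.094],[[0,0,0],-7,0.094],[[0,0,0],-7,0.094],[[0,0,0],-7,0.094],[[0,0,0],-7,0.094],[[0,0,0],-7,0.094],[[0,0,0],-6,0.094],[[0,0,0],0,0.094]]'

```text
time_s: 9.75
ee_pos: [0.4424, 0.3689, 0.1601]
eef_rot: [-3.14, -0.002, 2.902]
force: [-0.4, 0.5, -0.4]
grip_width: 0.0939
grip_force: 0.0
```

```bash
python3 - <<'E'
from h import *
go(.4495,.3695,.014,168.4)
E
```

```text
t 9.75 at [0.4424 0.3689 0.1601] rot [-1.7989e+02 -9.0000e-02  1.6627e+02] shift [-0.007   0.0025  0.1461] turn -2.13 | F [-0.43  0.53 -0.38] w 0.0939 g 0.0
```

jog_arm --rows '[[[-0.007,0.0025,0],-2,0.094],[[0,0,0.035],0,0.094],[[0,0,0.035],0,0.094],[[0,0,0.03],0,0.094],[[0,0,0.024],0,0.094],[[0,0,0.015],0,0.094],[[0,0,0.007],0,0.094],[[0,0,0],0,0.094]]'

```text
time_s: 10.42
ee_pos: [0.4493, 0.3693, 0.0135]
eef_rot: [-3.139, -0.002, 2.929]
force: [1.0, -0.5, -0.4]
grip_width: 0.0944
grip_force: 0.0
```

jog_arm --rows '[[[0,0,0],0,0.07],[[0,0,0],0,0.06],[[0,0,0],0,0.055],[[0,0,0],0,0.05],[[0,0,0],0,0.045],[[0,0,0],0,0.04],[[0,0,0],0,0.04],[[0,0,0],0,0.04]]' --squeeze 15

```text
time_s: 11.08
ee_pos: [0.4503, 0.37, 0.0156]
eef_rot: [3.141, 0.0, 2.932]
force: [-0.2, -0.1, 2.0]
grip_width: 0.0493
grip_force: 15.0
```

jog_arm --rows '[[[0,0,-0.01],0,0.04],[[0,0,-0.025],0,0.04],[[0,0,-0.035],0,0.04],[[0,0,-0.035],0,0.04],[[0,0,-0.03],0,0.04],[[0,0,-0.01],0,0.04],[[0,0,0],0,0.04]]'

```text
time_s: 11.67
ee_pos: [0.451, 0.3705, 0.1636]
eef_rot: [3.138, 0.003, 2.932]
force: [-0.8, -0.6, -0.6]
grip_width: 0.0496
grip_force: 15.0
```

```bash
python3 - <<'E'
from h import *
a=camera("scene")
go(.525,-.0145,.12,90)
x=cv2.resize(a["image"][130:330,120:400],None,fx=2.8,fy=2.8);cv2.imwrite("pics/t2.png",x[...,::-1])
P=cloud(a).reshape(-1,3);m=(abs(P[:,0]-.45)<.14)&(abs(P[:,1]-.37)<.07)&(P[:,2]>.08)&(P[:,2]<.19);Q=P[m];print(len(Q),np.percentile(Q,[2,50,98],axis=0).round(3))
E
```

```text
t 11.72 at [0.4503 0.37   0.161 ] rot [1.7994e+02 5.0000e-02 1.6798e+02] shift [-0.1531 -0.3606  0.0407] turn 77.98 | F [ 0.22  0.49 -0.26] w 0.0495 g 14.98
963 [[0.34  0.329 0.154]
 [0.421 0.354 0.176]
 [0.548 0.406 0.19 ]]
```

View pics/t2.png

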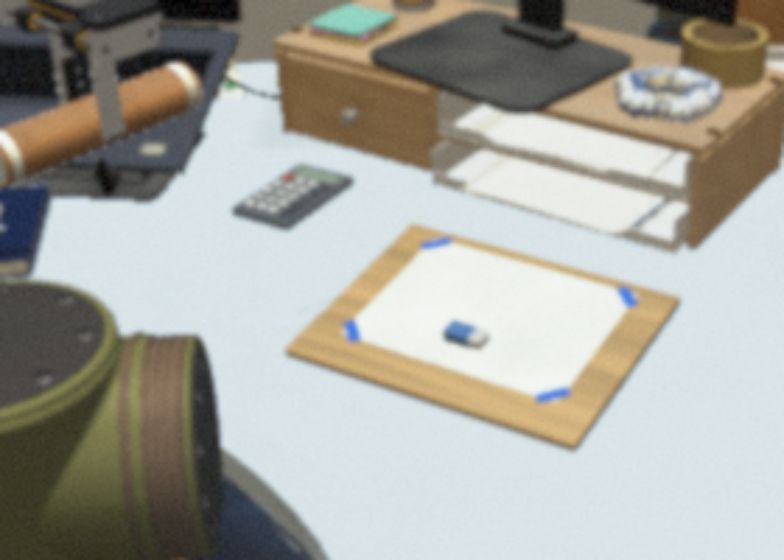

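The picture shows the tube held level near its middle, with ends at crop (5,160) and (185,85). The eraser is in place at crop (467,334). I'll carry the tube over.

jog_arm --rows '[[[-0.0128,-0.03,0.001],0,0.04],[[-0.0128,-0.03,0.001],0,0.04],[[-0.0128,-0.03,0.001],0,0.04],[[-0.0128,-0.03,0.001],0,0.04],[[-0.0128,-0.03,0.001],0,0.04],[[-0.0128,-0.03,0.001],0,0.04],[[-0.0128,-0.03,0.001],0,0.04],[[-0.0128,-0.03,0.001],0,0.04],[[-0.0128,-0.03,0.001],0,0.04],[[-0.0128,-0.03,0.001],0,0.04],[[-0.0128,-0.03,0.001],0,0.04],[[-0.0128,-0.03,0.001],0,0.04]]' --squeeze 20

```text
time_s: 12.72
ee_pos: [0.5245, -0.0157, 0.1462]
eef_rot: [-3.141, -0.004, 2.932]
force: [-0.3, -0.5, -0.7]
grip_width: 0.0495
grip_force: 20.0
```

jog_arm --rows '[[[0,0,0],6.5,0.04],[[0,0,0],6.5,0.04],[[0,0,0],6.5,0.04],[[0,0,0],6.5,0.04],[[0,0,0],6.5,0.04],[[0,0,0],6.5,0.04],[[0,0,0],6.5,0.04],[[0,0,0],6.5,0.04],[[0,0,0],6.5,0.04],[[0,0,0],6.5,0.04],[[0,0,0],6.5,0.04],[[0,0,0],6.5,0.04]]'

```text
time_s: 13.72
ee_pos: [0.5244, -0.0141, 0.1461]
eef_rot: [-3.138, -0.0, 1.565]
force: [-0.1, 0.7, -0.8]
grip_width: 0.0499
grip_force: 20.0
```

```bash
python3 - <<'E'
from h import *
go(.522,-.0145,.052,90)
a=camera("scene")
P=cloud(a).reshape(-1,3);im=a["image"].reshape(-1,3).astype(int)
br=((im[:,0]-im[:,2]>40)|(im.min(1)>200))&(abs(P[:,0]-.52)<.07)&(abs(P[:,1]+.015)<.16)&(P[:,2]>.11)&(P[:,2]<.2);Q=P[br]
f=cv2.fitLine(Q.astype(np.float32),cv2.DIST_HUBER,0,.001,.001).ravel();s=(Q-f[3:])@f[:3]
print(len(Q),f.round(3),np.percentile(s,[1,99]),"center y",(f[3:]+f[:3]*np.percentile(s,[1,99]).mean()).round(3))
E
```

```text
t 13.72 at [ 0.5244 -0.0141  0.1461] rot [-1.7978e+02 -2.0000e-02  8.9660e+01] shift [-0.0005 -0.0021  0.0941] turn -0.34 | F [-0.06  0.74 -0.79] w 0.0499 g 19.98
1198 [-0.007  1.     0.02   0.506 -0.024  0.172] [-0.09821175  0.11563081] center y [ 0.506 -0.016  0.172]
```

jog_arm --rows '[[[0,-0.002,0.03],0,0.04],[[0,0,0.03],0,0.04],[[0,0,0.02],0,0.04],[[0,0,0.01],0,0.04],[[0,0,0.004],0,0.04],[[0,0,0],0,0.04]]'

```text
time_s: 14.27
ee_pos: [0.523, -0.0141, 0.0536]
eef_rot: [-3.14, -0.0, 1.572]
force: [-0.2, -0.7, -0.2]
grip_width: 0.0494
grip_force: 20.0
```

jog_arm --rows '[[[0,0,0.002],0,0.04],[[0,0,0.002],0,0.04],[[0,0,0],0,0.04]]'

```text
time_s: 14.52
ee_pos: [0.5238, -0.0142, 0.0509]
eef_rot: [3.141, 0.0, 1.571]
force: [-0.4, 0.1, -0.2]
grip_width: 0.0495
grip_force: 20.0
```

jog_arm --rows '[[[0,0,0.0015],0,0.04],[[0,0,0],0,0.04]]'

```text
time_s: 14.68
ee_pos: [0.5236, -0.0141, 0.0492]
eef_rot: [3.141, 0.0, 1.571]
force: [0.0, -0.0, -0.8]
grip_width: 0.0499
grip_force: 20.0
```

jog_arm --rows '[[[0,0,0.001],0,0.04],[[0,0,0],0,0.04]]'

```text
time_s: 14.85
ee_pos: [0.5235, -0.0141, 0.048]
eef_rot: [3.142, -0.0, 1.571]
force: [-0.8, 0.1, -0.9]
grip_width: 0.0493
grip_force: 20.0
```

jog_arm --rows '[[[0,0,0.001],0,0.04],[[0,0,0.001],0,0.04],[[0,0,0],0,0.04]]'

```text
time_s: 15.1
ee_pos: [0.5234, -0.0142, 0.0458]
eef_rot: [-3.141, -0.0, 1.57]
force: [-0.1, 0.0, -0.3]
grip_width: 0.0495
grip_force: 20.0
```

jog_arm --rows '[[[0,0,0.001],0,0.04],[[0,0,0],0,0.04]]'

```text
time_s: 15.27
ee_pos: [0.5234, -0.0142, 0.0448]
eef_rot: [-3.141, -0.0, 1.57]
force: [-0.0, 0.0, -0.9]
grip_width: 0.0491
grip_force: 20.0
```

jog_arm --rows '[[[0,0,0.001],0,0.04],[[0,0,0],0,0.04]]'

```text
time_s: 15.43
ee_pos: [0.5234, -0.0142, 0.0438]
eef_rot: [-3.141, -0.0, 1.57]
force: [0.5, -0.7, -0.0]
grip_width: 0.0495
grip_force: 20.0
```

jog_arm --rows '[[[0,0,0.001],0,0.04],[[0,0,0],0,0.04]]'

```text
time_s: 15.6
ee_pos: [0.5235, -0.0141, 0.0428]
eef_rot: [-3.142, -0.0, 1.571]
force: [0.3, 0.7, -0.7]
grip_width: 0.0496
grip_force: 20.0
```

jog_arm --rows '[[[0,0,0.001],0,0.04],[[0,0,0],0,0.04]]'

```text
time_s: 15.77
ee_pos: [0.5236, -0.0142, 0.0428]
eef_rot: [3.141, 0.0, 1.57]
force: [-4.8, 0.7, 10.2]
grip_width: 0.0498
grip_force: 20.0
```

jog_arm --rows '[[[0,0,-0.001],0,0.04],[[0,-0.002,0.0002],0,0.04],[[0,-0.002,0.0003],0,0.04],[[0,-0.002,0.0002],0,0.04],[[0,-0.001,0.0001],0,0.04],[[0,0,0],0,0.04]]'

```text
time_s: 16.27
ee_pos: [0.5162, -0.0141, 0.042]
eef_rot: [-3.141, -0.0, 1.57]
force: [-0.4, 0.7, -1.2]
grip_width: 0.0494
grip_force: 20.0
```

```bash
python3 - <<'E'
from h import *
a=camera("scene")
go(.5115,-.0145,.0415,90)
P=cloud(a).reshape(-1,3);im=a["image"].reshape(-1,3).astype(int)
m=(im[:,2]-im[:,0]>45)&(abs(P[:,0]-.487)<.04)&(abs(P[:,1]+.015)<.05)&(P[:,2]<.06);print("blue",m.sum(),P[m].mean(0))
cv2.imwrite("pics/t3.png",cv2.resize(a["image"][170:290,210:370],None,fx=5,fy=5,interpolation=cv2.INTER_CUBIC)[...,::-1])
E
```

```text
t 16.32 at [ 0.5163 -0.0141  0.0421] rot [-179.99   -0.     89.98] shift [-0.0004 -0.0048  0.0006] turn -0.02 | F [-0.65  0.09 -0.48] w 0.0495 g 19.98
blue 51 [ 0.48454394 -0.00772467  0.03536091]
```

View pics/t3.png

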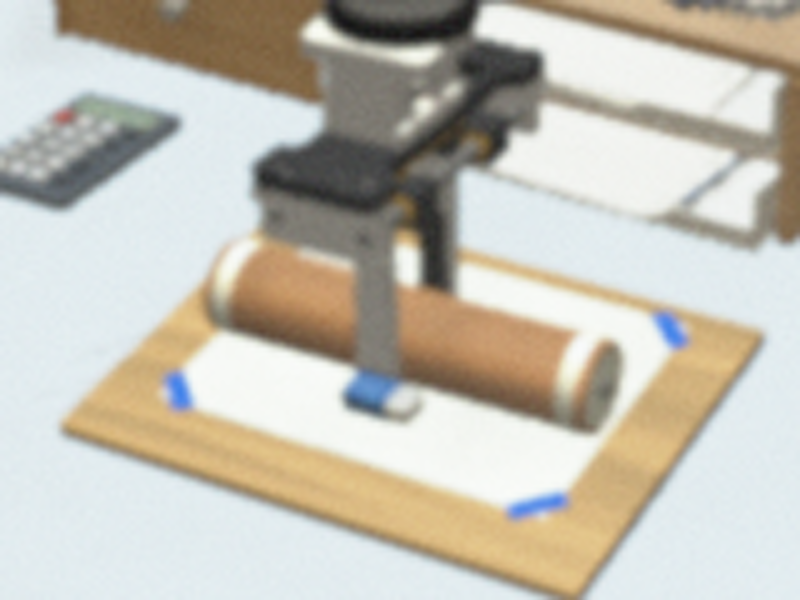

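The tube lies across the board between the fingers, and the eraser is just below it at crop (382,395), nearly touching. I'll close the last millimetres and release.

jog_arm --rows '[[[0,-0.0015,0.0002],0,0.04],[[0,-0.0015,0.0002],0,0.04],[[0,-0.0015,0.0002],0,0.04],[[0,-0.001,0.0001],0,0.04],[[0,0,0.0005],0,0.04],[[0,0,0],0,0.04]]'

```text
time_s: 16.82
ee_pos: [0.5108, -0.0141, 0.0412]
eef_rot: [-3.141, -0.0, 1.57]
force: [-3.0, -0.1, 5.4]
grip_width: 0.0494
grip_force: 20.0
```

```bash
python3 - <<'E'
from h import *
a=camera("scene")
go(.5115,-.0145,.0415,90)
P=cloud(a).reshape(-1,3);im=a["image"].reshape(-1,3).astype(int)
m=(im[:,2]-im[:,0]>45)&(abs(P[:,0]-.487)<.04)&(abs(P[:,1]+.015)<.05)&(P[:,2]<.06);print("blue",m.sum(),P[m].mean(0))
E
```

```text
t 16.87 at [ 0.5108 -0.0141  0.0412] rot [-179.97   -0.     89.98] shift [-0.0004  0.0007 -0.0003] turn -0.02 | F [-3.78 -0.33  5.15] w 0.0501 g 19.98
blue 51 [ 0.47925697 -0.00794084  0.03474775]
```

The eraser shifted with the tube, so they are in contact. Releasing.

jog_arm --rows '[[[0,0,-0.0005],0,0.04],[[0,0,0],0,0.051],[[0,0,0],0,0.053],[[0,0,0],0,0.056],[[0,0,0],0,0.06],[[0,0,0],0,0.07],[[0,0,0],0,0.08],[[0,0,0],0,0.09],[[0,0,0],0,0.094],[[0,0,0],0,0.094]]' --squeeze 5

```text
time_s: 17.7
ee_pos: [0.511, -0.0141, 0.0415]
eef_rot: [3.142, -0.0, 1.57]
force: [0.7, 0.5, 1.1]
grip_width: 0.0899
grip_force: 0.0
```

jog_arm --rows '[[[0,0,-0.01],0,0.094],[[0,0,-0.02],0,0.094],[[0,0,-0.03],0,0.094],[[0,0,-0.03],0,0.094],[[0,0,-0.03],0,0.094],[[0,0,-0.02],0,0.094],[[0,0,0],0,0.094]]'

```text
time_s: 18.28
ee_pos: [0.5125, -0.0143, 0.1866]
eef_rot: [3.134, 0.001, 1.57]
force: [0.7, -0.6, 0.5]
grip_width: 0.094
grip_force: 0.0
```

```bash
python3 - <<'E'
from h import *
go(.5115,-.0145,.17,90)
for i in range(2):
    a=camera("scene")
    P=cloud(a).reshape(-1,3);im=a["image"].reshape(-1,3).astype(int)
    m=(im[:,2]-im[:,0]>45)&(abs(P[:,0]-.487)<.04)&(abs(P[:,1]+.015)<.05)&(P[:,2]<.06);print("blue",m.sum(),P[m].mean(0))
    h=P[:,2]-(P[:,0]*.123-.0368);m=(h>.035)&(h<.056)&(abs(P[:,0]-.51)<.06)&(abs(P[:,1]+.015)<.13);Q=P[m]
    f=cv2.fitLine(Q.astype(np.float32),cv2.DIST_HUBER,0,.001,.001).ravel();print(len(Q),f.round(3))
cv2.imwrite("pics/f.png",cv2.resize(a["image"][170:290,210:370],None,fx=5,fy=5,interpolation=cv2.INTER_CUBIC)[...,::-1])
E
```

```text
t 18.28 at [ 0.5125 -0.0143  0.1866] rot [1.7958e+02 4.0000e-02 8.9980e+01] shift [-0.0002 -0.0011  0.0166] turn -0.02 | F [ 0.73 -0.6   0.48] w 0.094 g 0.0
blue 50 [ 0.47942069 -0.00799872  0.03487302]
1081 [-0.023  1.    -0.001  0.497 -0.021  0.071]
blue 49 [ 0.47937352 -0.00830532  0.0349634 ]
1081 [ 0.016  1.     0.012  0.496 -0.018  0.071]
```

View pics/f.png

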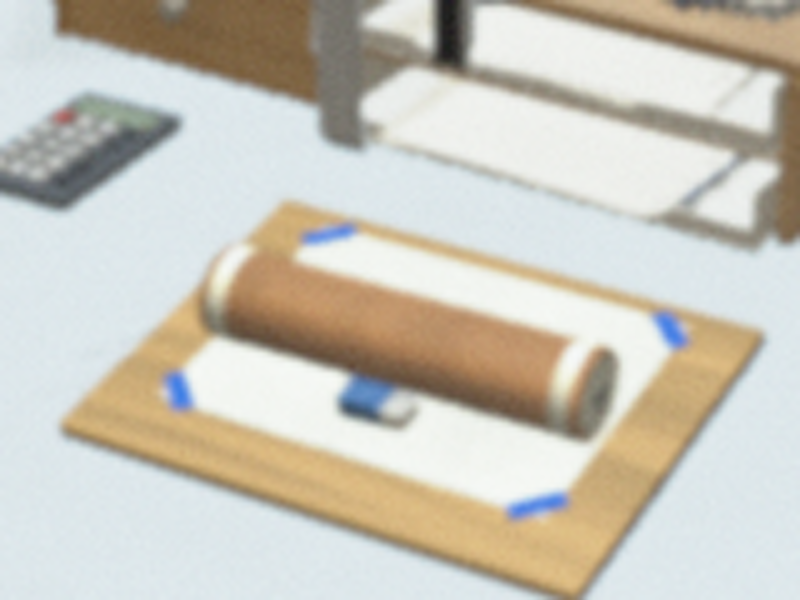

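The tube rests straight across the slope against the eraser at crop (378,398). It is at rest and the gripper is clear.

```bash
python3 -c "
from station import *
print(hand_in())"
```

```text
the job is handed in; nothing more can be done
None
```

The tube is lying straight across the drawing board, let go and resting against the eraser, and the job is handed in; hand-in gave no verdict, but the last pictures showed both still, the gripper clear, and the calculator in place, and I never moved near the glue stick or mouse.

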